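# Set the fine-focus dial five clicks up from its end stop

### The job

Set the fine focus of the inspection stand: turn the large click dial anticlockwise, gently, until the stage is all the way down at the end stop, then turn it clockwise exactly five clicks up from there, counting them by feel, and let go. Do not force the dial at the stop, never raise the stage past seven clicks (the sample would hit the lens), and leave the other things on the bench where they are.

Things in the scene. Friction and masses are not known exactly. Their poses are not given: they have to be found in the camera images.
- dial_grip (a point): where to grip the large click dial: on its upright axis, 76 mm above the bench; fixed to the grey housing, so it does not turn with the dial. The dial: black ribbed round knob, metal disc on top, 44 mm across, 53 to 87 mm above the bench, on the 50 mm high housing, 130 x 330 mm; the housing's long side is this point's y axis. Clockwise from above raises the stage, 190 mm off along +y.
- dial_axis (a point): on the dial's axis at the housing's top, 50 mm above the bench; inside is the sprung click wheel. Notches are even, some 12 to 18 degrees apart. Dial and wheel have free play of half a click to one click, taken up at each reversal. Torque rises to about 0.2 N m, eases over the hump, then drops to nearly 0 as the wheel snaps ahead into the next notch, until the play is taken up; short of the snap it falls back.
- dial_stop (a point): on the housing's top by the dial, 50 mm above the bench: below it lies the sprung end stop of anticlockwise turning. There the resistance climbs past 0.4 N m with no click; about 0.7 N m forces the stop. The rest position at the stop is notch zero; the first click up from it leads to notch one. At the start the wheel stands in one of the notches two to six. Let go, it stays in its notch.
- stage_top (a point): centre of the upper face of the stage, an aluminium plate 75 x 75 x 6 mm with a small wooden sample on it, under a black lens tube on a column, on the same housing. Its upper face is 81 mm above the bench when the dial is at its end stop, and each click lifts it by 0.5 mm. Nothing has to touch it.
- mug: a white mug, 80 mm across and 95 mm high, standing on the bench; origin under its centre. Bystander.
- cap: a black round lens cap, 58 mm across and 13 mm high, lying on the bench; origin under its centre. Bystander.
- comb: a flat wooden laser-cut piece with teeth, 85 x 45 x 5 mm, lying on the bench; origin under its middle. Bystander.
- tile: a flat square wooden piece, 55 x 55 x 6 mm, lying on the bench; origin under its centre. Bystander.
- pliers: small pliers with black handles, 140 mm long, 15 mm high, lying on the bench; origin under their middle. Bystander.
- jar: a small closed jar, 52 mm across and 70 mm high, standing on the bench; origin under its centre. Bystander.
- driver: a screwdriver, 160 mm long, lying on the bench. Bystander.

How it is judged:
By the outcome, as a careful person would: the job done as asked, in the order asked, and still so for the second after the job is handed in, with the robot touching nothing.
It also fails if it takes over 72 s, if anything falls off the work surface, if the arm or the gripper's body presses on something with over 40 N, if the wrist force passes 120 N, or if a joint passes its speed limit or range.

### The arm

A 6-joint arm with a two-finger parallel gripper is mounted at the origin on the work surface. World frame = base frame: x ahead of the robot, y to its left, z up, the work surface at z = 0. Lengths are in m, angles in rad, forces in N, time in s.
With the tool pointing down it reaches from about 0.375 to 0.9 m from the base axis. Payload 3.1 kg.
Tool frame: the origin (TCP) lies midway between the tips of the shut fingers; the grasp point (between the pads) lies manip.hold_point_z behind it (manip.hold_point_z is the distance from the TCP to the grasp point, in m); z points along the fingers, y is the direction in which the jaws open and shut (so a half turn about z gives the same grasp; the last joint's range is limited). The gripper opens to 85 mm and grips with 20 to 120 N. Pads are 22 mm wide; open, the fingers measure 114 mm over their backs; the gripper's body (76 mm by 85 mm) begins 54 mm behind the grasp point. The pads swing forward as they close: fully open they stand 13 mm farther back than shut.
Start: joints at [-1.329, 0.527, 1.433, -0, 1.181, -0.178], TCP at [0.255, -0.57, 0.231] pointing down, gripper open.
Joint ranges: [-3.08, 3.08], [-0.75, 2.2], [0.22, 2.44], [-1.43, 4.57], [0, 2.65], [-2.85, 2.85]. Speed limits (rad/s): [2.79, 2.79, 3.14, 3.14, 3.14, 3.14].

### API

Orientations are given as a unit quaternion [x, y, z, w].
In Python, from station import manip, snapshot, workorder, models gives the robot as it stands.
- The arm moves only by the tool jog_arm, never from a script. Its argument "commands" is a list of rows, each a list of 5 numbers: the opening in per cent of the stroke, from 0 (shut) to 100 (fully open), then the shift along the world's x, y, z in cm, then the turn about the world's z in rad. A call has 1 to 8 rows; each row shifts and turns the pose as measured when the row begins; what a row does not reach is not made up. A row lasts 1/12 s, in which the tool goes at most 41.7 mm and 7.16 degrees, less where a joint would pass 70% of its speed; a pose out of reach is approached as far as the arm can. A call with a gripper value outside its range is refused whole. The fingers move at their own pace and stop on an object; "squeeze" is the grip in N (left out, the last holds). Time passes only in rows, so rows that do not move let the fingers close. It gives the time, the measured TCP pose, the force and the opening at its end, in the units of the state.
- manip.sense(): the state, without advancing time (a new reading comes with each control period).
- snapshot(name): name is "side" or "top" or "wrist"; returns a dict with "image" (384x512x3 uint8, red, green, blue), "intrinsics" (3x3 intrinsics, pixels), "extrinsics" (4x4, takes a point from camera to world coordinates); the wrist camera has in their place "hand_eye" (4x4, takes a point from camera to tool coordinates, whose origin is the TCP and whose axes are the flange's). Camera axes: x right, y down, z forward; pixel columns grow to the right and rows downward; lengths in m; the calibration is good to about 2 mm. A picture is of the moment at which its call begins: read the wrist's pose just before it. There is no depth.
- workorder.sign_off(): hands the job in, once; it reports no verdict.
Trained networks look in a picture, given as the dict that the camera call returned (one of the last four; its "shot" number tells which), for a name from the list of things; names that differ only in an ending like _2 or _b are one class to them, and where a whole thing is asked for, a point or a joint stands for the part that bears it (a point fixed in the world has none). Each returns a list of dicts, best first, with "score" (0 to 1); they miss things now and then, are a little off and sometimes report something else, mostly with a low value. They report only what shows in the picture. A call takes as long as a camera call.
- models.find_in(picture, name): "centre" ([x, y, z] in m, in world coordinates, good to about 4 mm: the middle of the surface that is visible of it).
- models.pinpoint(picture, name): "centre" ([x, y, z] in m, in world coordinates, good to about 4 mm: a listed point, or the origin of a listed thing).
The state is a dict: "t": time; "q": joint angles; "qd": joint speeds; "tau": joint torques, N m; "tcp_pos": TCP position; "tool_rot": TCP orientation; "force": force on the tool from outside, world axes, zero at the start; "ft_torque": the same for the moment, N m; "finger_gap": opening from 0.0 (shut) to 1.0 (fully open).
Only numpy, scipy, OpenCV 4.12 (cv2) and the standard library are available. Lean on these libraries where they do the work, as an engineer would, in place of code of your own. Each camera call takes 0.05 s, during which the arm holds its last target. There are 200 camera calls.

## Working session

There is one attempt and no reset: what is moved stays moved. The work goes in short steps, Python scripts to look and compute and a tool call to move; the robot and the scene stay as the last step left them, time stands still between calls to the robot, and variables do not carry over. Pictures are saved under pics/ and viewed, about 8 in all and at most 12, crops included, and the job is handed in when it is done.

Besides the shell and the picture viewer there is one more tool, called after "Emit:" by a JSON object that holds its "method" and its "body", one argument or row to a line. jog_arm: Moves the arm, as the interface text tells. Its arguments: {"type":"object","properties":{"commands":{"type":"array","items":{"type":"array","items":{"type":"number"}}},"squeeze":{"type":"number"}},"required":["commands"]}

```bash
ls; mkdir -p pics; cat > h.py <<'E'
from station import manip, snapshot, workorder, models
import numpy as np, cv2
from scipy.spatial.transform import Rotation as R
def st():
    s=manip.sense(); yaw=R.from_quat(s['tool_rot']).as_euler('zyx')[0]
    return s,yaw
E
python3 - <<'E'
from h import *
s,yaw=st(); print({k:np.round(v,3) for k,v in s.items()},yaw,manip.hold_point_z)
ims=[]
for n in ("side","top"):
    p=snapshot(n); ims.append(p['image'])
    for o in ("dial_grip","dial_axis","dial_stop","stage_top"):
        print(n,o,[(np.round(d['centre'],3),round(d['score'],2)) for d in models.pinpoint(p,o)[:2]])
    if n=="top":
        for o in ("mug","jar"): print(o,[(np.round(d['centre'],3),round(d['score'],2)) for d in models.pinpoint(p,o)[:1]])
    cv2.imwrite(f'pics/{n}0.png',p['image'][...,::-1])
E
```

```text
pics
{'t': np.float64(0.0), 'q': array([-1.329,  0.528,  1.434,  0.   ,  1.181, -0.178]), 'qd': array([ 0.001,  0.002,  0.   , -0.   , -0.   ,  0.001]), 'tau': array([-1.0000e-03, -4.4235e+01, -1.7803e+01, -0.0000e+00,  8.0000e-03,
        0.0000e+00]), 'tcp_pos': array([ 0.255, -0.57 ,  0.23 ]), 'tool_rot': array([ 0.978,  0.209, -0.   , -0.001]), 'force': array([ 0.153,  0.382, -0.545]), 'ft_torque': array([-0.001,  0.049,  0.024]), 'finger_gap': np.float64(1.002)} -0.4207282013496547 0.0187
side dial_grip [(array([ 0.553, -0.069,  0.075]), 0.78)]
side dial_axis [(array([ 0.553, -0.068,  0.052]), 0.86)]
side dial_stop [(array([ 0.555, -0.097,  0.05 ]), 0.97), (array([ 0.552, -0.067,  0.075]), 0.49)]
side stage_top [(array([0.538, 0.123, 0.081]), 0.55)]
top dial_grip [(array([ 0.554, -0.062,  0.073]), 0.95)]
top dial_axis [(array([ 0.554, -0.07 ,  0.047]), 0.97), (array([ 0.67, -0.07, -0.  ]), 0.2)]
top dial_stop [(array([ 0.556, -0.099,  0.05 ]), 0.56), (array([ 0.412, -0.065,  0.004]), 0.51)]
top stage_top [(array([0.542, 0.124, 0.087]), 0.64), (array([ 0.553, -0.067,  0.05 ]), 0.17)]
mug [(array([0.691, 0.07 , 0.002]), 0.93)]
jar [(array([ 0.536,  0.274, -0.001]), 0.84)]
```

View pics/top0.png

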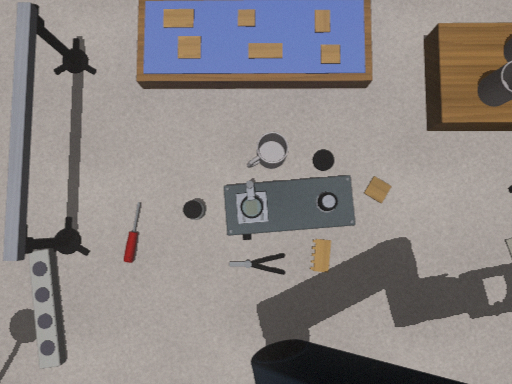

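View pics/side0.png

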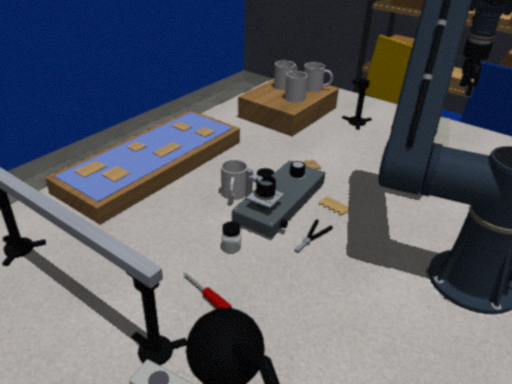

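Top view: dial at pixel (328,202), stage and lens at (252,206), bystanders clear of the dial. The networks agree with this, putting the dial at about (0.554, -0.067). I'll approach keeping the same yaw, which puts q6 near +1.0 and leaves room to turn anticlockwise.

Emit:
{"method": "jog_arm", "body": {
  "commands": [
    [100,2.0,3.35,0,0],
    [100,2.0,3.35,0,0],
    [100,2.0,3.35,0,0],
    [100,2.0,3.35,0,0],
    [100,2.0,3.35,0,0],
    [100,2.0,3.35,0,0],
    [100,2.0,3.35,0,0],
    [100,2.0,3.35,0,0]
  ],
  "squeeze": 30
}}

```text
t: 1.27
tcp_pos: [0.4155, -0.3023, 0.2322]
tool_rot: [0.98, 0.201, 0.0, 0.006]
force: [0.7, -0.4, -0.6]
finger_gap: 1.001
```

Emit:
{"method": "jog_arm", "body": {
  "commands": [
    [100,2.0,3.35,0,0],
    [100,2.0,3.35,0,0],
    [100,2.0,3.35,0,0],
    [100,2.0,3.35,0,0],
    [100,2.0,3.35,0,0],
    [100,0,0,0,0]
  ]
}}

```text
t: 1.77
tcp_pos: [0.5221, -0.1203, 0.2343]
tool_rot: [0.979, 0.203, 0.003, 0.006]
force: [0.1, -1.2, 0.5]
finger_gap: 1.002
```

```bash
python3 - <<'E'
from h import *
s,yaw=st(); print(s['tcp_pos'],yaw,s['q'].round(3) if hasattr(s['q'],'round') else s['q'],s['ft_torque'])
p=snapshot("wrist"); cv2.imwrite('pics/w1.png',p['image'][...,::-1])
for o in ("dial_grip","dial_axis","dial_stop"):
    print(o,[(np.round(d['centre'],4),round(d['score'],2)) for d in models.pinpoint(p,o)[:2]])
# project
T=np.eye(4);T[:3,:3]=R.from_quat(s['tool_rot']).as_matrix();T[:3,3]=s['tcp_pos']
C=T@p['hand_eye'];K=p['intrinsics'];print(K[0,0],C[:3,3])
for P in [(.554,-.067,.087),(.554,-.067,.05)]:
    c=np.linalg.inv(C)@np.r_[P,1];print((K@c[:3]/c[2])[:2])
np.savez('w1.npz',C=C,K=K)
E
```

```text
[ 0.52205556 -0.12031495  0.23426861] -0.40981924197417574 [-0.431  0.4    1.661 -0.008  1.069  0.733] [-0.01057694  0.00956635  0.02123743]
dial_grip [(array([ 0.5558, -0.0635,  0.0791]), 0.98)]
dial_axis [(array([ 0.558 , -0.0667,  0.0491]), 0.79)]
dial_stop [(array([ 0.5576, -0.0974,  0.0481]), 0.59)]
280.9002427021102 [ 0.59642858 -0.08685062  0.37675024]
[209.9222822  130.47078338]
[213.71965134 126.91761798]
```

View pics/w1.png

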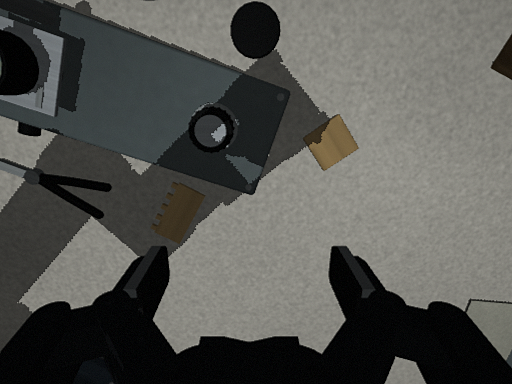

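The wrist view shows the dial's metal disc centred near pixel (212,128), close to the prediction of (210,130). I'll back-project that.

```bash
python3 - <<'E'
import numpy as np,cv2
d=np.load('w1.npz');C,K=d['C'],d['K']
def bp(u,v,z):
    r=C[:3,:3]@np.linalg.solve(K,[u,v,1]);o=C[:3,3];return o+r*(z-o[2])/r[2]
g=cv2.imread('pics/w1.png',0)
c=cv2.HoughCircles(cv2.medianBlur(g,3),cv2.HOUGH_GRADIENT,1,30,param1=80,param2=15,minRadius=12,maxRadius=32)
for x,y,r in (c[0] if c is not None else []):
    if abs(x-212)<25 and abs(y-128)<25: print(x,y,r,bp(x,y,.087))
print(bp(212,128,.087))
E
```

```text
212.5 127.5 25.2 [ 0.55778092 -0.06832852  0.087     ]
[ 0.5571198  -0.06804433  0.087     ]
```

Emit:
{"method": "jog_arm", "body": {
  "commands": [
    [100,1.75,2.6,-1.0,0],
    [100,1.7,2.6,-1.5,0],
    [100,0,0,-3.0,0],
    [100,0,0,-3.0,0],
    [100,0,0,-2.5,0],
    [100,0,0,-1.0,0],
    [100,0,0,0,0]
  ]
}}

```text
t: 2.55
tcp_pos: [0.5542, -0.0881, 0.1124]
tool_rot: [0.982, 0.19, 0.005, 0.011]
force: [-0.2, 0.4, -0.1]
finger_gap: 0.999
```

Emit:
{"method": "jog_arm", "body": {
  "commands": [
    [100,0.2,2.1,0,0],
    [100,0,0,0,0],
    [100,0,0,0,0]
  ]
}}

```text
t: 2.8
tcp_pos: [0.5552, -0.0727, 0.1122]
tool_rot: [0.983, 0.185, 0.004, 0.011]
force: [0.3, -0.7, 0.3]
finger_gap: 1.001
```

Emit:
{"method": "jog_arm", "body": {
  "commands": [
    [100,0.15,0.6,-1.5,0],
    [100,0.1,0.15,-1.5,0],
    [100,0,0.05,-1.5,0],
    [100,0,0,-0.8,0],
    [100,0,0,-0.4,0],
    [100,0,0,0,0]
  ]
}}

```text
t: 3.3
tcp_pos: [0.5619, -0.0735, 0.0596]
tool_rot: [0.983, 0.181, 0.01, 0.016]
force: [-0.5, -0.6, 0.6]
finger_gap: 1.001
```

```bash
python3 - <<'E'
from h import *
s,yaw=st(); print(s['tcp_pos'].round(4) if hasattr(s['tcp_pos'],'round') else s['tcp_pos'],yaw,np.round(s['q'],3),s['ft_torque'],s['force'])
p=snapshot("wrist"); print([(np.round(d['centre'],4),round(d['score'],2)) for o in("dial_grip","dial_axis") for d in models.pinpoint(p,o)[:2]])
cv2.imwrite('pics/w2.png',p['image'][...,::-1])
E
```

```text
[ 0.5619 -0.0735  0.0596] -0.3638106294039871 [-0.318  0.694  1.731 -0.029  0.685  0.911] [-0.01822701  0.01046958 -0.03762558] [-0.45768396 -0.56424867  0.61363508]
[(array([ 0.5518, -0.0675,  0.0801]), 0.59)]
```

View pics/w2.png

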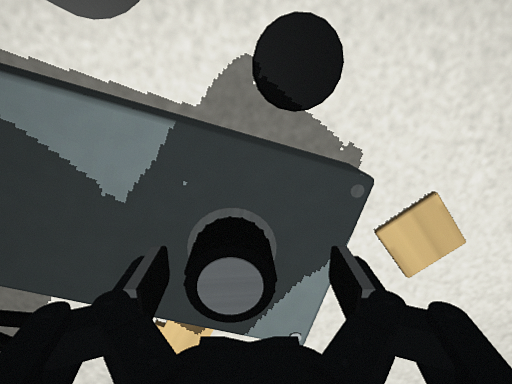

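The wrist view shows the dial between the open fingers, with its disc at pixel (231,287). It sits a little left of the mid line at column 249 and slightly forward.

```bash
python3 - <<'E'
from h import *
s,yaw=st(); p=snapshot("wrist")
T=np.eye(4);T[:3,:3]=R.from_quat(s['tool_rot']).as_matrix();T[:3,3]=s['tcp_pos']
C=T@p['hand_eye'];K=p['intrinsics']
r=C[:3,:3]@np.linalg.solve(K,[231,287,1]);o=C[:3,3];w=o+r*(.087-o[2])/r[2]
print('dial top',w,'camera',o)
h=(T@[0,0,-manip.hold_point_z,1])[:3]; print('hold',h); 
axis=T[:3,2]; q=s['tcp_pos']+axis*(.087-s['tcp_pos'][2])/axis[2]; print('tool axis at .087',q,'shift',w-q, 'in tool',T[:3,:3].T@(w-q), 'jaw dir',T[:3,1],'zaxis',axis)
E
```

```text
dial top [ 0.55352547 -0.0674017   0.087     ] camera [ 0.63576823 -0.04090324  0.20393065]
hold [ 0.56209767 -0.07273178  0.0792583 ]
tool axis at .087 [ 0.56189168 -0.07251781  0.087     ] shift [-0.00836621  0.00511611  0.        ] in tool [-0.00598943 -0.00775644 -0.00036374] jaw dir [ 0.35608558 -0.93378699  0.03528343] zaxis [ 0.02658818 -0.02761853 -0.99926487]
```

Emit:
{"method": "jog_arm", "body": {
  "commands": [
    [100,-0.5,0.35,-0.15,0],
    [100,-0.3,0.2,-0.15,0],
    [100,-0.15,0.1,0,0],
    [100,0,0,0,0]
  ]
}}

```text
t: 3.83
tcp_pos: [0.5528, -0.0659, 0.0592]
tool_rot: [0.983, 0.182, 0.012, 0.017]
force: [0.7, -0.3, -0.2]
finger_gap: 1.001
```

```bash
cat >> h.py <<'E'
def rep():
    s,y=st(); print('t%.2f'%s['t'],'p',np.round(s['tcp_pos'],4),'yaw %.4f'%y,'q6 %.3f'%s['q'][5],'F',np.round(s['force'],2),'M',np.round(s['ft_torque'],3),'gap %.3f'%s['finger_gap'])
E
cat > r.py <<'E'
from h import *
rep()
E
python3 r.py
```

```text
t3.83 p [ 0.5528 -0.0659  0.0592] yaw -0.3648 q6 0.919 F [ 0.68 -0.35 -0.2 ] M [0.028 0.058 0.014] gap 1.001
```

Emit:
{"method": "jog_arm", "body": {
  "commands": [
    [60,0.05,-0.1,-0.3,0],
    [60,0,0,-0.1,0],
    [45,0,0,0,0],
    [30,0,0,0,0],
    [30,0,0,0,0],
    [30,0,0,0,0],
    [30,0,0,0,0]
  ],
  "squeeze": 30
}}

```text
t: 4.42
tcp_pos: [0.5533, -0.0666, 0.0554]
tool_rot: [0.983, 0.182, 0.012, 0.016]
force: [0.7, 0.2, 0.4]
finger_gap: 0.508
```

```bash
python3 r.py
```

```text
t4.42 p [ 0.5533 -0.0666  0.0554] yaw -0.3649 q6 0.918 F [0.68 0.17 0.42] M [ 0.207  0.137 -0.04 ] gap 0.508
```

Emit:
{"method": "jog_arm", "body": {
  "commands": [
    [30,0,0,0,0.05],
    [30,0,0,0,0.05]
  ]
}}

```text
t: 4.58
tcp_pos: [0.5534, -0.0665, 0.0554]
tool_rot: [0.972, 0.232, 0.013, 0.016]
force: [-0.2, 0.8, 1.4]
finger_gap: 0.51
```

```bash
python3 r.py
```

```text
t4.58 p [ 0.5534 -0.0665  0.0554] yaw -0.4680 q6 0.808 F [-0.17  0.77  1.35] M [0.192 0.136 0.064] gap 0.510
```

Emit:
{"method": "jog_arm", "body": {
  "commands": [
    [30,0,0,0,0.05],
    [30,0,0,0,0.05]
  ]
}}

```text
t: 4.75
tcp_pos: [0.5534, -0.0666, 0.0554]
tool_rot: [0.959, 0.283, 0.013, 0.015]
force: [-0.9, 0.5, 1.6]
finger_gap: 0.507
```

```bash
python3 r.py
```

```text
t4.75 p [ 0.5534 -0.0666  0.0554] yaw -0.5729 q6 0.695 F [-0.91  0.49  1.65] M [ 0.193  0.115 -0.089] gap 0.507
```

Emit:
{"method": "jog_arm", "body": {
  "commands": [
    [30,0,0,0,0.05]
  ]
}}

```text
t: 4.83
tcp_pos: [0.5536, -0.0664, 0.0554]
tool_rot: [0.951, 0.307, 0.014, 0.014]
force: [-0.5, -0.2, 1.2]
finger_gap: 0.508
```

```bash
python3 r.py
```

```text
t4.83 p [ 0.5536 -0.0664  0.0554] yaw -0.6239 q6 0.639 F [-0.51 -0.21  1.2 ] M [ 0.13   0.088 -0.255] gap 0.508
```

Emit:
{"method": "jog_arm", "body": {
  "commands": [
    [30,0,0,0,0.05]
  ]
}}

```text
t: 4.92
tcp_pos: [0.5536, -0.0664, 0.0554]
tool_rot: [0.943, 0.331, 0.015, 0.014]
force: [-0.2, -0.6, 1.4]
finger_gap: 0.506
```

```bash
python3 r.py
```

```text
t4.92 p [ 0.5536 -0.0664  0.0554] yaw -0.6755 q6 0.583 F [-0.17 -0.57  1.35] M [ 0.057  0.21  -0.153] gap 0.506
```

```bash
cat > r.py <<'E'
from h import *
s=manip.sense(); q=s['tool_rot']; print('t%.2f'%s['t'],np.round(s['tcp_pos'],4),'th %.3f'%(2*np.arctan2(q[1],q[0])),'q6 %.3f'%s['q'][5],'F',np.round(s['force'],1),'Mz %.3f'%s['ft_torque'][2],'gap %.3f'%s['finger_gap'])
E
python3 r.py
```

```text
t4.92 [ 0.5536 -0.0664  0.0554] th 0.676 q6 0.583 F [-0.2 -0.6  1.4] Mz -0.153 gap 0.506
```

Emit:
{"method": "jog_arm", "body": {
  "commands": [
    [30,0,0,0,0.04]
  ]
}}

```text
t: 5.0
tcp_pos: [0.5536, -0.0665, 0.0554]
tool_rot: [0.936, 0.351, 0.015, 0.014]
force: [0.4, 0.5, 0.0]
finger_gap: 0.513
```

```bash
python3 r.py
```

```text
t5.00 [ 0.5536 -0.0665  0.0554] th 0.718 q6 0.538 F [0.4 0.5 0. ] Mz -0.026 gap 0.513
```

Emit:
{"method": "jog_arm", "body": {
  "commands": [
    [30,0,0,0,0.04]
  ]
}}

```text
t: 5.08
tcp_pos: [0.5536, -0.0666, 0.0554]
tool_rot: [0.929, 0.371, 0.015, 0.013]
force: [-0.1, -0.1, 0.6]
finger_gap: 0.508
```

```bash
python3 r.py
```

```text
t5.08 [ 0.5536 -0.0666  0.0554] th 0.760 q6 0.493 F [-0.1 -0.1  0.6] Mz 0.031 gap 0.508
```

Emit:
{"method": "jog_arm", "body": {
  "commands": [
    [30,0,0,0,0.04]
  ]
}}

```text
t: 5.17
tcp_pos: [0.5536, -0.0666, 0.0554]
tool_rot: [0.921, 0.39, 0.015, 0.013]
force: [0.1, 0.7, 0.2]
finger_gap: 0.509
```

```bash
python3 r.py
```

```text
t5.17 [ 0.5536 -0.0666  0.0554] th 0.801 q6 0.447 F [0.1 0.7 0.2] Mz 0.039 gap 0.509
```

Emit:
{"method": "jog_arm", "body": {
  "commands": [
    [30,0,0,0,0.04]
  ]
}}

```text
t: 5.25
tcp_pos: [0.5536, -0.0665, 0.0554]
tool_rot: [0.912, 0.409, 0.016, 0.012]
force: [0.6, 2.4, 1.0]
finger_gap: 0.506
```

```bash
python3 r.py
```

```text
t5.25 [ 0.5536 -0.0665  0.0554] th 0.843 q6 0.402 F [0.6 2.4 1. ] Mz -0.169 gap 0.506
```

Emit:
{"method": "jog_arm", "body": {
  "commands": [
    [30,0,0,0,0.04]
  ]
}}

```text
t: 5.33
tcp_pos: [0.5538, -0.0664, 0.0554]
tool_rot: [0.904, 0.427, 0.016, 0.012]
force: [-0.7, 1.2, 1.2]
finger_gap: 0.509
```

```bash
python3 r.py
```

```text
t5.33 [ 0.5538 -0.0664  0.0554] th 0.883 q6 0.358 F [-0.7  1.2  1.2] Mz -0.315 gap 0.509
```

Emit:
{"method": "jog_arm", "body": {
  "commands": [
    [30,0,0,0,0.04]
  ]
}}

```text
t: 5.42
tcp_pos: [0.5538, -0.0664, 0.0554]
tool_rot: [0.895, 0.446, 0.017, 0.011]
force: [0.3, -1.8, 0.7]
finger_gap: 0.506
```

```bash
python3 r.py
```

```text
t5.42 [ 0.5538 -0.0664  0.0554] th 0.924 q6 0.313 F [ 0.3 -1.8  0.7] Mz -0.142 gap 0.506
```

Emit:
{"method": "jog_arm", "body": {
  "commands": [
    [30,0,0,0,0.04]
  ]
}}

```text
t: 5.5
tcp_pos: [0.5538, -0.0665, 0.0554]
tool_rot: [0.885, 0.464, 0.017, 0.011]
force: [-1.1, -0.1, 0.8]
finger_gap: 0.51
```

```bash
python3 r.py
```

```text
t5.50 [ 0.5538 -0.0665  0.0554] th 0.966 q6 0.268 F [-1.1 -0.1  0.8] Mz -0.095 gap 0.510
```

Emit:
{"method": "jog_arm", "body": {
  "commands": [
    [30,0,0,0,0.04],
    [30,0,0,0,0.04]
  ]
}}

```text
t: 5.67
tcp_pos: [0.5538, -0.0666, 0.0554]
tool_rot: [0.865, 0.501, 0.017, 0.01]
force: [0.3, 0.4, 0.9]
finger_gap: 0.51
```

```bash
python3 r.py
```

```text
t5.67 [ 0.5538 -0.0666  0.0554] th 1.050 q6 0.178 F [0.3 0.4 0.9] Mz -0.016 gap 0.510
```

Emit:
{"method": "jog_arm", "body": {
  "commands": [
    [30,0,0,0,0.03]
  ]
}}

```text
t: 5.75
tcp_pos: [0.5538, -0.0666, 0.0554]
tool_rot: [0.857, 0.515, 0.017, 0.01]
force: [-1.1, -0.3, 1.3]
finger_gap: 0.512
```

```bash
python3 r.py
```

```text
t5.75 [ 0.5538 -0.0666  0.0554] th 1.081 q6 0.144 F [-1.1 -0.3  1.3] Mz -0.008 gap 0.512
```

Emit:
{"method": "jog_arm", "body": {
  "commands": [
    [30,0,0,0,0.03]
  ]
}}

```text
t: 5.83
tcp_pos: [0.5538, -0.0664, 0.0554]
tool_rot: [0.849, 0.528, 0.018, 0.009]
force: [0.1, 0.4, 2.1]
finger_gap: 0.508
```

```bash
python3 r.py
```

```text
t5.83 [ 0.5538 -0.0664  0.0554] th 1.112 q6 0.111 F [0.1 0.4 2.1] Mz -0.263 gap 0.508
```

Emit:
{"method": "jog_arm", "body": {
  "commands": [
    [30,0,0,0,0.015]
  ]
}}

```text
t: 5.92
tcp_pos: [0.5539, -0.0663, 0.0554]
tool_rot: [0.845, 0.534, 0.018, 0.009]
force: [-0.4, 0.9, 0.8]
finger_gap: 0.508
```

```bash
python3 r.py
```

```text
t5.92 [ 0.5539 -0.0663  0.0554] th 1.127 q6 0.094 F [-0.4  0.9  0.8] Mz -0.296 gap 0.508
```

Emit:
{"method": "jog_arm", "body": {
  "commands": [
    [30,0,0,0,0.015]
  ]
}}

```text
t: 6.0
tcp_pos: [0.5539, -0.0663, 0.0554]
tool_rot: [0.841, 0.54, 0.018, 0.009]
force: [0.9, 0.2, 0.9]
finger_gap: 0.506
```

```bash
python3 r.py
```

```text
t6.00 [ 0.5539 -0.0663  0.0554] th 1.142 q6 0.078 F [0.9 0.2 0.9] Mz -0.274 gap 0.506
```

Emit:
{"method": "jog_arm", "body": {
  "commands": [
    [30,0,0,0,0.02]
  ]
}}

```text
t: 6.08
tcp_pos: [0.5539, -0.0664, 0.0554]
tool_rot: [0.836, 0.549, 0.018, 0.009]
force: [-1.3, 0.5, 1.0]
finger_gap: 0.507
```

```bash
python3 r.py
```

```text
t6.08 [ 0.5539 -0.0664  0.0554] th 1.162 q6 0.056 F [-1.3  0.5  1. ] Mz -0.165 gap 0.507
```

Emit:
{"method": "jog_arm", "body": {
  "commands": [
    [30,0,0,0,0.04]
  ]
}}

```text
t: 6.17
tcp_pos: [0.5539, -0.0664, 0.0554]
tool_rot: [0.824, 0.566, 0.018, 0.008]
force: [1.0, 0.3, 1.6]
finger_gap: 0.511
```

```bash
python3 r.py
```

```text
t6.17 [ 0.5539 -0.0664  0.0554] th 1.204 q6 0.011 F [1.  0.3 1.6] Mz -0.098 gap 0.511
```

Emit:
{"method": "jog_arm", "body": {
  "commands": [
    [30,0,0,0,0.04],
    [30,0,0,0,0.04]
  ]
}}

```text
t: 6.33
tcp_pos: [0.5539, -0.0665, 0.0554]
tool_rot: [0.799, 0.601, 0.018, 0.008]
force: [-0.3, 1.3, 1.1]
finger_gap: 0.508
```

```bash
python3 r.py
```

```text
t6.33 [ 0.5539 -0.0665  0.0554] th 1.291 q6 -0.080 F [-0.3  1.3  1.1] Mz 0.003 gap 0.508
```

Emit:
{"method": "jog_arm", "body": {
  "commands": [
    [30,0,0,0,0.03]
  ]
}}

```text
t: 6.42
tcp_pos: [0.5539, -0.0665, 0.0554]
tool_rot: [0.789, 0.615, 0.019, 0.007]
force: [0.0, 0.7, 0.6]
finger_gap: 0.506
```

```bash
python3 r.py
```

```text
t6.42 [ 0.5539 -0.0665  0.0554] th 1.324 q6 -0.115 F [0.  0.7 0.6] Mz -0.061 gap 0.506
```

Emit:
{"method": "jog_arm", "body": {
  "commands": [
    [30,0,0,0,0.025]
  ]
}}

```text
t: 6.5
tcp_pos: [0.5539, -0.0665, 0.0554]
tool_rot: [0.78, 0.626, 0.019, 0.007]
force: [0.3, 0.9, 0.4]
finger_gap: 0.509
```

```bash
python3 r.py
```

```text
t6.50 [ 0.5539 -0.0665  0.0554] th 1.352 q6 -0.144 F [0.3 0.9 0.4] Mz 0.003 gap 0.509
```

Emit:
{"method": "jog_arm", "body": {
  "commands": [
    [30,0,0,0,0.02]
  ]
}}

```text
t: 6.58
tcp_pos: [0.5539, -0.0664, 0.0554]
tool_rot: [0.773, 0.634, 0.019, 0.007]
force: [0.9, 0.5, 1.5]
finger_gap: 0.505
```

```bash
python3 r.py
```

```text
t6.58 [ 0.5539 -0.0664  0.0554] th 1.374 q6 -0.167 F [0.9 0.5 1.5] Mz -0.208 gap 0.505
```

Emit:
{"method": "jog_arm", "body": {
  "commands": [
    [30,0,0,0,0.012]
  ]
}}

```text
t: 6.67
tcp_pos: [0.554, -0.0662, 0.0554]
tool_rot: [0.769, 0.639, 0.019, 0.007]
force: [-0.2, 1.0, 1.6]
finger_gap: 0.51
```

```bash
python3 r.py
```

```text
t6.67 [ 0.554  -0.0662  0.0554] th 1.387 q6 -0.181 F [-0.2  1.   1.6] Mz -0.284 gap 0.510
```

Emit:
{"method": "jog_arm", "body": {
  "commands": [
    [30,0,0,0,0.012]
  ]
}}

```text
t: 6.75
tcp_pos: [0.554, -0.0662, 0.0554]
tool_rot: [0.765, 0.644, 0.019, 0.007]
force: [-0.7, -0.1, 1.6]
finger_gap: 0.513
```

```bash
python3 r.py
```

```text
t6.75 [ 0.554  -0.0662  0.0554] th 1.399 q6 -0.195 F [-0.7 -0.1  1.6] Mz -0.193 gap 0.513
```

Emit:
{"method": "jog_arm", "body": {
  "commands": [
    [30,0,0,0,0.015]
  ]
}}

```text
t: 6.83
tcp_pos: [0.554, -0.0663, 0.0554]
tool_rot: [0.76, 0.65, 0.019, 0.006]
force: [0.9, 0.7, 1.5]
finger_gap: 0.507
```

```bash
python3 r.py
```

```text
t6.83 [ 0.554  -0.0663  0.0554] th 1.415 q6 -0.211 F [0.9 0.7 1.5] Mz -0.236 gap 0.507
```

Easing as before, so this is the fourth click down. I'll continue through the snap and the play.

Emit:
{"method": "jog_arm", "body": {
  "commands": [
    [30,0,0,0,0.03]
  ]
}}

```text
t: 6.92
tcp_pos: [0.554, -0.0664, 0.0554]
tool_rot: [0.749, 0.662, 0.019, 0.006]
force: [0.2, 0.7, 0.8]
finger_gap: 0.506
```

```bash
python3 r.py
```

```text
t6.92 [ 0.554  -0.0664  0.0554] th 1.447 q6 -0.245 F [0.2 0.7 0.8] Mz -0.108 gap 0.506
```

Emit:
{"method": "jog_arm", "body": {
  "commands": [
    [30,0,0,0,0.025]
  ]
}}

```text
t: 7.0
tcp_pos: [0.554, -0.0664, 0.0554]
tool_rot: [0.74, 0.672, 0.019, 0.006]
force: [0.1, 0.3, 1.7]
finger_gap: 0.505
```

```bash
python3 r.py
```

```text
t7.00 [ 0.554  -0.0664  0.0554] th 1.475 q6 -0.274 F [0.1 0.3 1.7] Mz -0.081 gap 0.505
```

Emit:
{"method": "jog_arm", "body": {
  "commands": [
    [30,0,0,0,0.04],
    [30,0,0,0,0.04]
  ]
}}

```text
t: 7.17
tcp_pos: [0.554, -0.0664, 0.0554]
tool_rot: [0.71, 0.704, 0.019, 0.005]
force: [0.7, 1.2, 1.0]
finger_gap: 0.509
```

```bash
python3 r.py
```

```text
t7.17 [ 0.554  -0.0664  0.0554] th 1.562 q6 -0.364 F [0.7 1.2 1. ] Mz 0.015 gap 0.509
```

Emit:
{"method": "jog_arm", "body": {
  "commands": [
    [30,0,0,0,0.025]
  ]
}}

```text
t: 7.25
tcp_pos: [0.554, -0.0664, 0.0554]
tool_rot: [0.7, 0.714, 0.019, 0.005]
force: [-0.3, 1.3, 0.6]
finger_gap: 0.505
```

```bash
python3 r.py
```

```text
t7.25 [ 0.554  -0.0664  0.0554] th 1.590 q6 -0.393 F [-0.3  1.3  0.6] Mz -0.034 gap 0.505
```

Emit:
{"method": "jog_arm", "body": {
  "commands": [
    [30,0,0,0,0.02]
  ]
}}

```text
t: 7.33
tcp_pos: [0.554, -0.0664, 0.0554]
tool_rot: [0.692, 0.722, 0.019, 0.005]
force: [0.8, 0.6, 0.8]
finger_gap: 0.506
```

```bash
python3 r.py
```

```text
t7.33 [ 0.554  -0.0664  0.0554] th 1.613 q6 -0.417 F [0.8 0.6 0.8] Mz -0.023 gap 0.506
```

Emit:
{"method": "jog_arm", "body": {
  "commands": [
    [30,0,0,0,0.015]
  ]
}}

```text
t: 7.42
tcp_pos: [0.5541, -0.0663, 0.0554]
tool_rot: [0.686, 0.727, 0.019, 0.005]
force: [0.3, 1.5, 0.8]
finger_gap: 0.508
```

```bash
python3 r.py
```

```text
t7.42 [ 0.5541 -0.0663  0.0554] th 1.630 q6 -0.434 F [0.3 1.5 0.8] Mz -0.204 gap 0.508
```

Emit:
{"method": "jog_arm", "body": {
  "commands": [
    [30,0,0,0,0.012]
  ]
}}

```text
t: 7.5
tcp_pos: [0.554, -0.0662, 0.0554]
tool_rot: [0.681, 0.732, 0.019, 0.005]
force: [0.8, 0.5, 0.6]
finger_gap: 0.507
```

```bash
python3 r.py
```

```text
t7.50 [ 0.554  -0.0662  0.0554] th 1.642 q6 -0.447 F [0.8 0.5 0.6] Mz -0.327 gap 0.507
```

Emit:
{"method": "jog_arm", "body": {
  "commands": [
    [30,0,0,0,0.01]
  ]
}}

```text
t: 7.58
tcp_pos: [0.554, -0.0661, 0.0554]
tool_rot: [0.678, 0.735, 0.019, 0.004]
force: [-1.1, 0.4, 1.1]
finger_gap: 0.505
```

```bash
python3 r.py
```

```text
t7.58 [ 0.554  -0.0661  0.0554] th 1.652 q6 -0.458 F [-1.1  0.4  1.1] Mz -0.396 gap 0.505
```

Emit:
{"method": "jog_arm", "body": {
  "commands": [
    [30,0,0,0,0.008]
  ]
}}

```text
t: 7.67
tcp_pos: [0.554, -0.0661, 0.0554]
tool_rot: [0.675, 0.738, 0.02, 0.004]
force: [0.9, 0.6, 1.6]
finger_gap: 0.509
```

```bash
python3 r.py
```

```text
t7.67 [ 0.554  -0.0661  0.0554] th 1.660 q6 -0.467 F [0.9 0.6 1.6] Mz -0.458 gap 0.509
```

Torque climbs past 0.4 N m with no click, so this is the end stop, four clicks below the start. Now I'll reverse, clockwise, and count.

Emit:
{"method": "jog_arm", "body": {
  "commands": [
    [30,0,0,0,-0.04],
    [30,0,0,0,-0.04]
  ]
}}

```text
t: 7.83
tcp_pos: [0.554, -0.0665, 0.0554]
tool_rot: [0.704, 0.71, 0.019, 0.005]
force: [-0.1, 0.9, 2.3]
finger_gap: 0.508
```

```bash
python3 r.py
```

```text
t7.83 [ 0.554  -0.0665  0.0554] th 1.580 q6 -0.383 F [-0.1  0.9  2.3] Mz 0.022 gap 0.508
```

Emit:
{"method": "jog_arm", "body": {
  "commands": [
    [30,0,0,0,-0.04]
  ]
}}

```text
t: 7.92
tcp_pos: [0.554, -0.0665, 0.0554]
tool_rot: [0.718, 0.696, 0.019, 0.006]
force: [1.4, 1.0, 1.7]
finger_gap: 0.507
```

```bash
python3 r.py
```

```text
t7.92 [ 0.554  -0.0665  0.0554] th 1.539 q6 -0.340 F [1.4 1.  1.7] Mz 0.013 gap 0.507
```

Emit:
{"method": "jog_arm", "body": {
  "commands": [
    [30,0,0,0,-0.04]
  ]
}}

```text
t: 8.0
tcp_pos: [0.554, -0.0665, 0.0554]
tool_rot: [0.732, 0.681, 0.019, 0.006]
force: [0.6, 0.8, 1.9]
finger_gap: 0.507
```

```bash
python3 r.py
```

```text
t8.00 [ 0.554  -0.0665  0.0554] th 1.499 q6 -0.297 F [0.6 0.8 1.9] Mz -0.005 gap 0.507
```

Emit:
{"method": "jog_arm", "body": {
  "commands": [
    [30,0,0,0,-0.04]
  ]
}}

```text
t: 8.08
tcp_pos: [0.554, -0.0665, 0.0554]
tool_rot: [0.745, 0.666, 0.018, 0.007]
force: [-0.7, 1.0, 0.9]
finger_gap: 0.51
```

```bash
python3 r.py
```

```text
t8.08 [ 0.554  -0.0665  0.0554] th 1.459 q6 -0.254 F [-0.7  1.   0.9] Mz -0.035 gap 0.510
```

Emit:
{"method": "jog_arm", "body": {
  "commands": [
    [30,0,0,0,-0.03]
  ]
}}

```text
t: 8.17
tcp_pos: [0.5539, -0.0665, 0.0554]
tool_rot: [0.755, 0.655, 0.018, 0.007]
force: [0.2, 0.8, 1.1]
finger_gap: 0.509
```

```bash
python3 r.py
```

```text
t8.17 [ 0.5539 -0.0665  0.0554] th 1.428 q6 -0.222 F [0.2 0.8 1.1] Mz 0.042 gap 0.509
```

Emit:
{"method": "jog_arm", "body": {
  "commands": [
    [30,0,0,0,-0.03]
  ]
}}

```text
t: 8.25
tcp_pos: [0.554, -0.0665, 0.0554]
tool_rot: [0.765, 0.644, 0.018, 0.007]
force: [-0.2, 1.8, 2.2]
finger_gap: 0.511
```

```bash
python3 r.py
```

```text
t8.25 [ 0.554  -0.0665  0.0554] th 1.399 q6 -0.190 F [-0.2  1.8  2.2] Mz 0.050 gap 0.511
```

Emit:
{"method": "jog_arm", "body": {
  "commands": [
    [30,0,0,0,-0.03]
  ]
}}

```text
t: 8.33
tcp_pos: [0.5539, -0.0666, 0.0554]
tool_rot: [0.775, 0.632, 0.018, 0.008]
force: [-0.6, 0.9, 1.0]
finger_gap: 0.509
```

```bash
python3 r.py
```

```text
t8.33 [ 0.5539 -0.0666  0.0554] th 1.369 q6 -0.158 F [-0.6  0.9  1. ] Mz 0.116 gap 0.509
```

Emit:
{"method": "jog_arm", "body": {
  "commands": [
    [30,0,0,0,-0.03]
  ]
}}

```text
t: 8.42
tcp_pos: [0.5539, -0.0668, 0.0554]
tool_rot: [0.783, 0.621, 0.017, 0.008]
force: [1.1, 0.2, 1.8]
finger_gap: 0.51
```

```bash
python3 r.py
```

```text
t8.42 [ 0.5539 -0.0668  0.0554] th 1.341 q6 -0.126 F [1.1 0.2 1.8] Mz 0.307 gap 0.510
```

Emit:
{"method": "jog_arm", "body": {
  "commands": [
    [30,0,0,0,-0.03]
  ]
}}

```text
t: 8.5
tcp_pos: [0.5538, -0.0669, 0.0554]
tool_rot: [0.792, 0.61, 0.017, 0.009]
force: [1.2, 2.2, 1.4]
finger_gap: 0.51
```

```bash
python3 r.py
```

```text
t8.50 [ 0.5538 -0.0669  0.0554] th 1.313 q6 -0.095 F [1.2 2.2 1.4] Mz 0.188 gap 0.510
```

Emit:
{"method": "jog_arm", "body": {
  "commands": [
    [30,0,0,0,-0.03]
  ]
}}

```text
t: 8.58
tcp_pos: [0.5538, -0.0668, 0.0554]
tool_rot: [0.801, 0.599, 0.016, 0.009]
force: [0.9, 1.9, 0.9]
finger_gap: 0.509
```

```bash
python3 r.py
```

```text
t8.58 [ 0.5538 -0.0668  0.0554] th 1.284 q6 -0.063 F [0.9 1.9 0.9] Mz 0.142 gap 0.509
```

Emit:
{"method": "jog_arm", "body": {
  "commands": [
    [30,0,0,0,-0.03]
  ]
}}

```text
t: 8.67
tcp_pos: [0.5539, -0.0667, 0.0554]
tool_rot: [0.809, 0.587, 0.016, 0.01]
force: [0.2, 0.9, 1.5]
finger_gap: 0.509
```

```bash
python3 r.py
```

```text
t8.67 [ 0.5539 -0.0667  0.0554] th 1.255 q6 -0.031 F [0.2 0.9 1.5] Mz 0.148 gap 0.509
```

Emit:
{"method": "jog_arm", "body": {
  "commands": [
    [30,0,0,0,-0.03]
  ]
}}

```text
t: 8.75
tcp_pos: [0.5539, -0.0667, 0.0554]
tool_rot: [0.818, 0.575, 0.016, 0.01]
force: [-0.1, 1.7, 0.5]
finger_gap: 0.508
```

```bash
python3 r.py
```

```text
t8.75 [ 0.5539 -0.0667  0.0554] th 1.225 q6 0.001 F [-0.1  1.7  0.5] Mz 0.044 gap 0.508
```

Emit:
{"method": "jog_arm", "body": {
  "commands": [
    [30,0,0,0,-0.03]
  ]
}}

```text
t: 8.83
tcp_pos: [0.5538, -0.0666, 0.0554]
tool_rot: [0.826, 0.563, 0.015, 0.01]
force: [0.3, 1.7, 0.7]
finger_gap: 0.51
```

```bash
python3 r.py
```

```text
t8.83 [ 0.5538 -0.0666  0.0554] th 1.195 q6 0.033 F [0.3 1.7 0.7] Mz -0.039 gap 0.510
```

Emit:
{"method": "jog_arm", "body": {
  "commands": [
    [30,0,0,0,-0.03]
  ]
}}

```text
t: 8.92
tcp_pos: [0.5538, -0.0667, 0.0554]
tool_rot: [0.835, 0.55, 0.015, 0.011]
force: [0.1, 0.2, 2.0]
finger_gap: 0.51
```

```bash
python3 r.py
```

```text
t8.92 [ 0.5538 -0.0667  0.0554] th 1.166 q6 0.066 F [0.1 0.2 2. ] Mz -0.051 gap 0.510
```

Emit:
{"method": "jog_arm", "body": {
  "commands": [
    [30,0,0,0,-0.03]
  ]
}}

```text
t: 9.0
tcp_pos: [0.5538, -0.0666, 0.0554]
tool_rot: [0.843, 0.538, 0.015, 0.011]
force: [-0.4, 0.9, 0.6]
finger_gap: 0.507
```

```bash
python3 r.py
```

```text
t9.00 [ 0.5538 -0.0666  0.0554] th 1.136 q6 0.098 F [-0.4  0.9  0.6] Mz 0.085 gap 0.507
```

Emit:
{"method": "jog_arm", "body": {
  "commands": [
    [30,0,0,0,-0.03]
  ]
}}

```text
t: 9.08
tcp_pos: [0.5538, -0.0667, 0.0554]
tool_rot: [0.851, 0.525, 0.014, 0.012]
force: [-0.1, -0.2, 1.1]
finger_gap: 0.508
```

```bash
python3 r.py
```

```text
t9.08 [ 0.5538 -0.0667  0.0554] th 1.106 q6 0.131 F [-0.1 -0.2  1.1] Mz 0.169 gap 0.508
```

Emit:
{"method": "jog_arm", "body": {
  "commands": [
    [30,0,0,0,-0.03]
  ]
}}

```text
t: 9.17
tcp_pos: [0.5537, -0.0669, 0.0554]
tool_rot: [0.858, 0.513, 0.014, 0.012]
force: [0.5, 1.3, 1.6]
finger_gap: 0.511
```

```bash
python3 r.py
```

```text
t9.17 [ 0.5537 -0.0669  0.0554] th 1.078 q6 0.162 F [0.5 1.3 1.6] Mz 0.348 gap 0.511
```

Click 1 came at about 1.24 and the second hump is at 1.08. I'll carry on.

Emit:
{"method": "jog_arm", "body": {
  "commands": [
    [30,0,0,0,-0.03]
  ]
}}

```text
t: 9.25
tcp_pos: [0.5536, -0.0669, 0.0554]
tool_rot: [0.865, 0.501, 0.013, 0.012]
force: [-0.2, 2.9, 0.4]
finger_gap: 0.504
```

```bash
python3 r.py
```

```text
t9.25 [ 0.5536 -0.0669  0.0554] th 1.049 q6 0.194 F [-0.2  2.9  0.4] Mz 0.260 gap 0.504
```

Emit:
{"method": "jog_arm", "body": {
  "commands": [
    [30,0,0,0,-0.03]
  ]
}}

```text
t: 9.33
tcp_pos: [0.5536, -0.0668, 0.0554]
tool_rot: [0.872, 0.488, 0.013, 0.013]
force: [0.8, 2.2, 1.5]
finger_gap: 0.511
```

```bash
python3 r.py
```

```text
t9.33 [ 0.5536 -0.0668  0.0554] th 1.021 q6 0.226 F [0.8 2.2 1.5] Mz 0.056 gap 0.511
```

Emit:
{"method": "jog_arm", "body": {
  "commands": [
    [30,0,0,0,-0.03]
  ]
}}

```text
t: 9.42
tcp_pos: [0.5536, -0.0668, 0.0554]
tool_rot: [0.88, 0.476, 0.013, 0.013]
force: [-0.2, 0.5, 0.5]
finger_gap: 0.511
```

```bash
python3 r.py
```

```text
t9.42 [ 0.5536 -0.0668  0.0554] th 0.991 q6 0.258 F [-0.2  0.5  0.5] Mz 0.131 gap 0.511
```

Emit:
{"method": "jog_arm", "body": {
  "commands": [
    [30,0,0,0,-0.03]
  ]
}}

```text
t: 9.5
tcp_pos: [0.5536, -0.0667, 0.0554]
tool_rot: [0.886, 0.462, 0.013, 0.013]
force: [-0.3, 1.2, 1.7]
finger_gap: 0.506
```

```bash
python3 r.py
```

```text
t9.50 [ 0.5536 -0.0667  0.0554] th 0.962 q6 0.290 F [-0.3  1.2  1.7] Mz 0.031 gap 0.506
```

Emit:
{"method": "jog_arm", "body": {
  "commands": [
    [30,0,0,0,-0.03]
  ]
}}

```text
t: 9.58
tcp_pos: [0.5536, -0.0667, 0.0554]
tool_rot: [0.893, 0.449, 0.012, 0.014]
force: [0.3, 0.2, 1.1]
finger_gap: 0.507
```

```bash
python3 r.py
```

```text
t9.58 [ 0.5536 -0.0667  0.0554] th 0.932 q6 0.323 F [0.3 0.2 1.1] Mz -0.030 gap 0.507
```

Emit:
{"method": "jog_arm", "body": {
  "commands": [
    [30,0,0,0,-0.03]
  ]
}}

```text
t: 9.67
tcp_pos: [0.5536, -0.0667, 0.0554]
tool_rot: [0.9, 0.436, 0.012, 0.014]
force: [0.8, 0.5, 2.3]
finger_gap: 0.513
```

```bash
python3 r.py
```

```text
t9.67 [ 0.5536 -0.0667  0.0554] th 0.902 q6 0.355 F [0.8 0.5 2.3] Mz 0.037 gap 0.513
```

Emit:
{"method": "jog_arm", "body": {
  "commands": [
    [30,0,0,0,-0.03]
  ]
}}

```text
t: 9.75
tcp_pos: [0.5536, -0.0667, 0.0554]
tool_rot: [0.906, 0.422, 0.012, 0.014]
force: [0.1, 1.7, 1.7]
finger_gap: 0.506
```

```bash
python3 r.py
```

```text
t9.75 [ 0.5536 -0.0667  0.0554] th 0.872 q6 0.388 F [0.1 1.7 1.7] Mz -0.014 gap 0.506
```

Emit:
{"method": "jog_arm", "body": {
  "commands": [
    [30,0,0,0,-0.03]
  ]
}}

```text
t: 9.83
tcp_pos: [0.5535, -0.0667, 0.0554]
tool_rot: [0.912, 0.409, 0.011, 0.015]
force: [-0.1, -0.1, 0.7]
finger_gap: 0.51
```

```bash
python3 r.py
```

```text
t9.83 [ 0.5535 -0.0667  0.0554] th 0.843 q6 0.420 F [-0.1 -0.1  0.7] Mz 0.190 gap 0.510
```

Emit:
{"method": "jog_arm", "body": {
  "commands": [
    [30,0,0,0,-0.03]
  ]
}}

```text
t: 9.92
tcp_pos: [0.5534, -0.0669, 0.0554]
tool_rot: [0.918, 0.396, 0.011, 0.015]
force: [1.0, 0.6, 0.4]
finger_gap: 0.51
```

```bash
python3 r.py
```

```text
t9.92 [ 0.5534 -0.0669  0.0554] th 0.814 q6 0.451 F [1.  0.6 0.4] Mz 0.294 gap 0.510
```

Click 2 came at about 0.97 and the third hump is at 0.815.

Emit:
{"method": "jog_arm", "body": {
  "commands": [
    [30,0,0,0,-0.03]
  ]
}}

```text
t: 10.0
tcp_pos: [0.5534, -0.0669, 0.0554]
tool_rot: [0.924, 0.383, 0.01, 0.015]
force: [0.4, 1.1, 1.3]
finger_gap: 0.511
```

```bash
python3 r.py
```

```text
t10.00 [ 0.5534 -0.0669  0.0554] th 0.786 q6 0.483 F [0.4 1.1 1.3] Mz 0.210 gap 0.511
```

Emit:
{"method": "jog_arm", "body": {
  "commands": [
    [30,0,0,0,-0.03]
  ]
}}

```text
t: 10.08
tcp_pos: [0.5534, -0.0668, 0.0554]
tool_rot: [0.929, 0.369, 0.01, 0.016]
force: [-0.2, 0.4, 1.9]
finger_gap: 0.506
```

```bash
python3 r.py
```

```text
t10.08 [ 0.5534 -0.0668  0.0554] th 0.756 q6 0.515 F [-0.2  0.4  1.9] Mz 0.136 gap 0.506
```

Emit:
{"method": "jog_arm", "body": {
  "commands": [
    [30,0,0,0,-0.03]
  ]
}}

```text
t: 10.17
tcp_pos: [0.5534, -0.0668, 0.0554]
tool_rot: [0.934, 0.356, 0.01, 0.016]
force: [0.1, 0.5, 0.6]
finger_gap: 0.508
```

```bash
python3 r.py
```

```text
t10.17 [ 0.5534 -0.0668  0.0554] th 0.727 q6 0.547 F [0.1 0.5 0.6] Mz 0.071 gap 0.508
```

Emit:
{"method": "jog_arm", "body": {
  "commands": [
    [30,0,0,0,-0.03]
  ]
}}

```text
t: 10.25
tcp_pos: [0.5534, -0.0667, 0.0554]
tool_rot: [0.94, 0.342, 0.009, 0.016]
force: [0.3, 1.4, 1.2]
finger_gap: 0.504
```

```bash
python3 r.py
```

```text
t10.25 [ 0.5534 -0.0667  0.0554] th 0.697 q6 0.579 F [0.3 1.4 1.2] Mz 0.029 gap 0.504
```

Emit:
{"method": "jog_arm", "body": {
  "commands": [
    [30,0,0,0,-0.03]
  ]
}}

```text
t: 10.33
tcp_pos: [0.5534, -0.0667, 0.0554]
tool_rot: [0.945, 0.327, 0.009, 0.016]
force: [-0.7, 0.6, 1.8]
finger_gap: 0.508
```

```bash
python3 r.py
```

```text
t10.33 [ 0.5534 -0.0667  0.0554] th 0.667 q6 0.611 F [-0.7  0.6  1.8] Mz 0.001 gap 0.508
```

Emit:
{"method": "jog_arm", "body": {
  "commands": [
    [30,0,0,0,-0.03]
  ]
}}

```text
t: 10.42
tcp_pos: [0.5534, -0.0667, 0.0554]
tool_rot: [0.949, 0.313, 0.009, 0.017]
force: [0.7, 0.9, 0.9]
finger_gap: 0.507
```

```bash
python3 r.py
```

```text
t10.42 [ 0.5534 -0.0667  0.0554] th 0.638 q6 0.644 F [0.7 0.9 0.9] Mz 0.007 gap 0.507
```

Emit:
{"method": "jog_arm", "body": {
  "commands": [
    [30,0,0,0,-0.03]
  ]
}}

```text
t: 10.5
tcp_pos: [0.5533, -0.0667, 0.0554]
tool_rot: [0.954, 0.299, 0.008, 0.017]
force: [0.4, 1.5, 1.4]
finger_gap: 0.51
```

```bash
python3 r.py
```

```text
t10.50 [ 0.5533 -0.0667  0.0554] th 0.608 q6 0.676 F [0.4 1.5 1.4] Mz -0.035 gap 0.510
```

Emit:
{"method": "jog_arm", "body": {
  "commands": [
    [30,0,0,0,-0.03]
  ]
}}

```text
t: 10.58
tcp_pos: [0.5533, -0.0667, 0.0554]
tool_rot: [0.958, 0.285, 0.008, 0.017]
force: [-0.9, 0.1, 2.3]
finger_gap: 0.51
```

```bash
python3 r.py
```

```text
t10.58 [ 0.5533 -0.0667  0.0554] th 0.578 q6 0.708 F [-0.9  0.1  2.3] Mz 0.175 gap 0.510
```

Emit:
{"method": "jog_arm", "body": {
  "commands": [
    [30,0,0,0,-0.03]
  ]
}}

```text
t: 10.67
tcp_pos: [0.5532, -0.0669, 0.0554]
tool_rot: [0.962, 0.271, 0.007, 0.018]
force: [0.7, 0.8, 0.8]
finger_gap: 0.51
```

```bash
python3 r.py
```

```text
t10.67 [ 0.5532 -0.0669  0.0554] th 0.549 q6 0.739 F [0.7 0.8 0.8] Mz 0.255 gap 0.510
```

Click 3 came at about 0.71 and the fourth hump is at 0.55.

Emit:
{"method": "jog_arm", "body": {
  "commands": [
    [30,0,0,0,-0.03]
  ]
}}

```text
t: 10.75
tcp_pos: [0.5531, -0.0668, 0.0554]
tool_rot: [0.966, 0.257, 0.007, 0.018]
force: [0.7, 2.1, 0.6]
finger_gap: 0.506
```

```bash
python3 r.py
```

```text
t10.75 [ 0.5531 -0.0668  0.0554] th 0.521 q6 0.770 F [0.7 2.1 0.6] Mz 0.161 gap 0.506
```

Emit:
{"method": "jog_arm", "body": {
  "commands": [
    [30,0,0,0,-0.03]
  ]
}}

```text
t: 10.83
tcp_pos: [0.5532, -0.0667, 0.0554]
tool_rot: [0.97, 0.243, 0.007, 0.018]
force: [1.5, 0.5, 0.5]
finger_gap: 0.507
```

```bash
python3 r.py
```

```text
t10.83 [ 0.5532 -0.0667  0.0554] th 0.491 q6 0.802 F [1.5 0.5 0.5] Mz 0.135 gap 0.507
```

Emit:
{"method": "jog_arm", "body": {
  "commands": [
    [30,0,0,0,-0.03]
  ]
}}

```text
t: 10.92
tcp_pos: [0.5532, -0.0666, 0.0554]
tool_rot: [0.973, 0.229, 0.006, 0.018]
force: [0.1, -0.0, 0.7]
finger_gap: 0.509
```

```bash
python3 r.py
```

```text
t10.92 [ 0.5532 -0.0666  0.0554] th 0.462 q6 0.833 F [ 0.1 -0.   0.7] Mz 0.099 gap 0.509
```

Emit:
{"method": "jog_arm", "body": {
  "commands": [
    [30,0,0,0,-0.03]
  ]
}}

```text
t: 11.0
tcp_pos: [0.5532, -0.0666, 0.0554]
tool_rot: [0.977, 0.214, 0.006, 0.018]
force: [-0.7, 0.6, 0.7]
finger_gap: 0.511
```

```bash
python3 r.py
```

```text
t11.00 [ 0.5532 -0.0666  0.0554] th 0.432 q6 0.865 F [-0.7  0.6  0.7] Mz 0.071 gap 0.511
```

Emit:
{"method": "jog_arm", "body": {
  "commands": [
    [30,0,0,0,-0.03]
  ]
}}

```text
t: 11.08
tcp_pos: [0.5532, -0.0666, 0.0554]
tool_rot: [0.98, 0.2, 0.006, 0.019]
force: [-1.0, 1.4, 1.2]
finger_gap: 0.509
```

```bash
python3 r.py
```

```text
t11.08 [ 0.5532 -0.0666  0.0554] th 0.402 q6 0.897 F [-1.   1.4  1.2] Mz -0.050 gap 0.509
```

Emit:
{"method": "jog_arm", "body": {
  "commands": [
    [30,0,0,0,-0.03]
  ]
}}

```text
t: 11.17
tcp_pos: [0.5532, -0.0666, 0.0554]
tool_rot: [0.983, 0.185, 0.005, 0.019]
force: [0.4, 0.9, 1.7]
finger_gap: 0.512
```

```bash
python3 r.py
```

```text
t11.17 [ 0.5532 -0.0666  0.0554] th 0.372 q6 0.929 F [0.4 0.9 1.7] Mz 0.012 gap 0.512
```

Emit:
{"method": "jog_arm", "body": {
  "commands": [
    [30,0,0,0,-0.03]
  ]
}}

```text
t: 11.25
tcp_pos: [0.5531, -0.0666, 0.0554]
tool_rot: [0.985, 0.17, 0.005, 0.019]
force: [0.6, -0.3, 1.1]
finger_gap: 0.51
```

```bash
python3 r.py
```

```text
t11.25 [ 0.5531 -0.0666  0.0554] th 0.342 q6 0.961 F [ 0.6 -0.3  1.1] Mz 0.029 gap 0.510
```

Emit:
{"method": "jog_arm", "body": {
  "commands": [
    [30,0,0,0,-0.03]
  ]
}}

```text
t: 11.33
tcp_pos: [0.5531, -0.0666, 0.0554]
tool_rot: [0.988, 0.156, 0.005, 0.019]
force: [-0.9, 1.1, 0.7]
finger_gap: 0.507
```

```bash
python3 r.py
```

```text
t11.33 [ 0.5531 -0.0666  0.0554] th 0.312 q6 0.992 F [-0.9  1.1  0.7] Mz 0.261 gap 0.507
```

Emit:
{"method": "jog_arm", "body": {
  "commands": [
    [30,0,0,0,-0.03]
  ]
}}

```text
t: 11.42
tcp_pos: [0.553, -0.0667, 0.0554]
tool_rot: [0.99, 0.141, 0.004, 0.019]
force: [0.2, 1.2, 1.0]
finger_gap: 0.506
```

```bash
python3 r.py
```

```text
t11.42 [ 0.553  -0.0667  0.0554] th 0.284 q6 1.023 F [0.2 1.2 1. ] Mz 0.271 gap 0.506
```

Click 4 came at about 0.43 and the fifth hump is at 0.29. The snap should come near 0.18 and the next contact near 0.05, so I'll stop at about 0.11.

Emit:
{"method": "jog_arm", "body": {
  "commands": [
    [30,0,0,0,-0.03]
  ]
}}

```text
t: 11.5
tcp_pos: [0.553, -0.0666, 0.0554]
tool_rot: [0.992, 0.127, 0.004, 0.02]
force: [0.3, 0.6, 1.0]
finger_gap: 0.509
```

```bash
python3 r.py
```

```text
t11.50 [ 0.553  -0.0666  0.0554] th 0.255 q6 1.054 F [0.3 0.6 1. ] Mz 0.197 gap 0.509
```

Emit:
{"method": "jog_arm", "body": {
  "commands": [
    [30,0,0,0,-0.03]
  ]
}}

```text
t: 11.58
tcp_pos: [0.553, -0.0666, 0.0554]
tool_rot: [0.993, 0.112, 0.003, 0.02]
force: [-0.2, 1.5, 0.9]
finger_gap: 0.511
```

```bash
python3 r.py
```

```text
t11.58 [ 0.553  -0.0666  0.0554] th 0.225 q6 1.085 F [-0.2  1.5  0.9] Mz 0.108 gap 0.511
```

Emit:
{"method": "jog_arm", "body": {
  "commands": [
    [30,0,0,0,-0.03]
  ]
}}

```text
t: 11.67
tcp_pos: [0.5531, -0.0665, 0.0554]
tool_rot: [0.995, 0.098, 0.003, 0.02]
force: [0.5, 2.1, 1.0]
finger_gap: 0.506
```

```bash
python3 r.py
```

```text
t11.67 [ 0.5531 -0.0665  0.0554] th 0.196 q6 1.116 F [0.5 2.1 1. ] Mz 0.074 gap 0.506
```

Emit:
{"method": "jog_arm", "body": {
  "commands": [
    [30,0,0,0,-0.03]
  ]
}}

```text
t: 11.75
tcp_pos: [0.5531, -0.0665, 0.0554]
tool_rot: [0.996, 0.083, 0.003, 0.02]
force: [-0.2, 1.1, 0.7]
finger_gap: 0.508
```

```bash
python3 r.py
```

```text
t11.75 [ 0.5531 -0.0665  0.0554] th 0.166 q6 1.147 F [-0.2  1.1  0.7] Mz 0.002 gap 0.508
```

Emit:
{"method": "jog_arm", "body": {
  "commands": [
    [30,0,0,0,-0.03]
  ]
}}

```text
t: 11.83
tcp_pos: [0.553, -0.0664, 0.0554]
tool_rot: [0.998, 0.068, 0.003, 0.02]
force: [-1.6, 0.2, 0.4]
finger_gap: 0.512
```

```bash
python3 r.py
```

```text
t11.83 [ 0.553  -0.0664  0.0554] th 0.135 q6 1.178 F [-1.6  0.2  0.4] Mz 0.022 gap 0.512
```

Emit:
{"method": "jog_arm", "body": {
  "commands": [
    [30,0,0,0,-0.025]
  ]
}}

```text
t: 11.92
tcp_pos: [0.553, -0.0665, 0.0554]
tool_rot: [0.998, 0.055, 0.002, 0.02]
force: [-0.4, 1.3, 1.5]
finger_gap: 0.508
```

```bash
python3 r.py
```

```text
t11.92 [ 0.553  -0.0665  0.0554] th 0.110 q6 1.204 F [-0.4  1.3  1.5] Mz -0.067 gap 0.508
```

Click 5 is done: torque is near zero over three readings, centred in the play. Next I release and retreat straight up.

Emit:
{"method": "jog_arm", "body": {
  "commands": [
    [60,0,0,0,0],
    [80,0,0,0,0],
    [100,0,0,0,0],
    [100,0,0,0,0],
    [100,0,0,0,0],
    [100,0,0,0,0]
  ]
}}

```text
t: 12.42
tcp_pos: [0.5535, -0.0675, 0.0551]
tool_rot: [0.998, 0.058, 0.003, 0.021]
force: [0.3, 0.2, -0.1]
finger_gap: 0.998
```

Emit:
{"method": "jog_arm", "body": {
  "commands": [
    [100,0,0,1,0],
    [100,0,0,2,0],
    [100,0,0,3,0],
    [100,0,0,3,0],
    [100,0,0,3,0],
    [100,0,0,2,0],
    [100,0,0,1,0],
    [100,0,0,0,0]
  ]
}}

```text
t: 13.08
tcp_pos: [0.5509, -0.0669, 0.2152]
tool_rot: [0.998, 0.059, 0.002, 0.021]
force: [-0.3, -0.5, -0.8]
finger_gap: 0.995
```

```bash
python3 r.py; python3 - <<'E'
from h import *
p=snapshot("wrist"); cv2.imwrite('pics/w3.png',p['image'][...,::-1])
for n in ("side","top"):
    p=snapshot(n); print(n,[np.round(d['centre'],4) for d in models.pinpoint(p,"stage_top")[:1]]); cv2.imwrite(f'pics/{n}3.png',p['image'][...,::-1])
a=cv2.imread('pics/side0.png');b=cv2.imread('pics/side3.png')
cv2.imwrite('pics/cmp.png',np.hstack([cv2.resize(i[130:260,180:360],None,fx=2.2,fy=2.2) for i in (a,b)]))
E
```

```text
t13.08 [ 0.5509 -0.0669  0.2152] th 0.119 q6 1.173 F [-0.3 -0.5 -0.8] Mz -0.009 gap 0.995
side [array([0.5347, 0.1238, 0.0817])]
top [array([0.5434, 0.1234, 0.0892])]
```

View pics/w3.png

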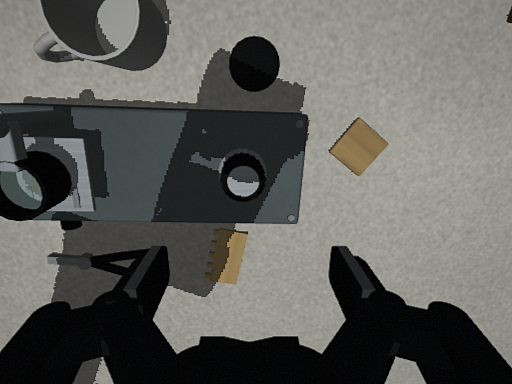

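View pics/cmp.png

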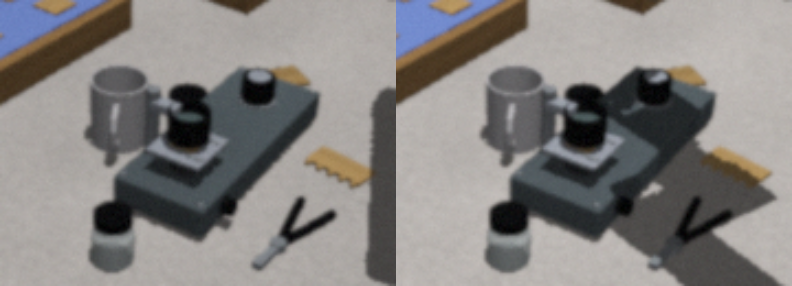

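The wrist view shows the gripper open and clear above the dial, which is at pixel (243,180). In the before/after crops of the side view, mug, comb, tile, pliers and jar are in the same places. I'm handing the job in.

```bash
python3 -c "
from station import workorder; print(workorder.sign_off())"
```

```text
the job is handed in; nothing more can be done
None
```

I turned the dial down to its end stop, then five clicks up by feel, let go and handed the job in. The last move ended at 13.1 s on the robot's clock, well inside the 72 s limit.

- **Down:** Turning anticlockwise I felt four clicks. The resistance then climbed without a click to a highest reading of 0.46 N m, below the 0.7 N m that forces the stop, and I stopped there.
- **Up:** Turning clockwise I took up about 0.9 click of play, then counted five humps and snaps. They came evenly, about 15 degrees apart. I let go with the torque near zero, about midway between the fifth snap and the next contact.
- **Checks:** The gripper is open and clear about 16 cm up, with force readings around zero. In the side pictures before and after, the mug, jar, pliers, comb and tile have not moved. The cap shows in the wrist picture and nothing touched it; I did not compare the screwdriver's position.
- **Not confirmed by camera:** The networks put the stage top at 81.7 mm (side) and 89.2 mm (top), against 83.5 mm expected. They are only good to about 4 mm and disagree with each other, so the five clicks rest on the torque count.

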